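Unlatch the spent blue filter cartridge and stand it in the rinse tray

TASK

The blue-capped filter cartridge in the aquarium's white three-bay dock is due for rinsing. Pinch its two orange spring buttons fully in to free the catch, draw the cartridge straight up out of the dock, stand it upright on its base in the grey rinse tray, and let it go.

Things in the scene. Friction and masses are not known exactly. Their poses are not given: they have to be found in the camera images.
- blue_cart_grip (a point): blue-capped filter cartridge, 0.2 kg, loose but latched in one bay of a fixed three-bay dock (white and green ones beside it, 85 mm apart along y). Point: on its axis (z up), midway between its two orange buttons, 89 mm above its flat 47 x 41 mm base, 18 mm below the cap's top. Cap 40 (x) by 36 mm (y). Flange 60 x 50 mm, its top 28 mm below the point, on the dock's rim (34 mm below; dock 78 mm wide, 65 high)
- blue_cart_near (a joint): orange button on the blue cap's -x face: 0 free, 0.0075 m fully in (towards the other); spring 2 N rising to 6 N. Button faces, 24 mm wide by 26 high, are 60 mm apart along x when free, 45 mm when both are in. A tooth on each hooks under the dock's rim until pressed 5 mm; with both held in, the cartridge (55 mm deep in the dock) lifts straight out by them
- blue_cart_far (a joint): the same for the opposite orange button, on the blue cap's +x face, pressed towards the first
- tray_in (a point): grey rinse tray, fixed, empty, 170 x 170 mm outside, walls 4 mm thick and 30 mm high; this point is the centre of its flat inner floor (4 mm above the table), x and y axes parallel to its sides
Not all that is in view belongs to the job. What is shaped like the part that bears blue_cart_grip but purple is not meant. Of the things shaped like the part that bears tray_in, the grey one is meant.

How it is judged:
By the outcome, as a careful person would: the job done as asked, in the order asked, and still so for the second after the job is handed in, with the robot touching nothing.
It also fails if it takes over 43 s, if anything falls off the work surface, if the arm or the gripper's body presses on something with over 40 N, if the wrist force passes 120 N, or if a joint passes its speed limit or range.

ROBOT

A 6-joint arm with a two-finger parallel gripper is mounted at the origin on the work surface. World frame = base frame: x ahead of the robot, y to its left, z up, the work surface at z = 0. Lengths are in m, angles in degrees, forces in N, time in s.
With the tool pointing down it reaches from about 0.35 to 0.875 m from the base axis. Payload 4.2 kg.
Tool frame: the origin (TCP) lies on the centre line of the jaws, within the pads' length; the fingertips stand 19 mm ahead of it and the grasp point (between the pads) is the TCP; x points along the fingers, y is the direction in which the jaws open and shut, and the axes are right-handed (so a half turn about x gives the same grasp; the last joint's range is limited). The gripper opens to 87 mm and grips with 3 to 60 N. Pads are 19 mm wide; open, the fingers measure 117 mm over their backs; the gripper's body (75 mm by 190 mm) begins 51 mm behind the grasp point.
Start: joints at [86.78, 22.042, 0.453, 0, -68.411, -14.817], TCP at [0.193, 0.594, 0.211] pointing down, gripper open.
Joint ranges: [-179.83, 179.83], [-69.29, 118.12], [-61.27, 80.66], [-181.25, 117.63], [-171.15, -9.14], [-177.46, 177.46]. Speed limits (degrees/s): [159.86, 159.86, 180, 180, 180, 180].

INTERFACE

Orientations are given as a 3x3 rotation matrix whose columns are the frame's x, y, z axes.
In Python, from station import r, viewer, job, spotter gives the robot as it stands.
- The arm moves only by the tool play_rows, never from a script. Its argument "commands" is a list of rows, each an object of numbers: "fingers": the gripper command: -1 is fully open, 1 is shut, values between are in proportion; "tx", "ty", "tz": the shift along the tool's x, y, z normalised to -1 to 1, where 1 is 750 mm; "ax", "ay", "az": the turn, a rotation vector about the tool's x, y, z normalised to -1 to 1, where 1 is pi rad. In form: [{"fingers": .., "tx": .., "ty": .., "tz": .., "ax": .., "ay": .., "az": ..}, ...]. A call has 1 to 5 rows; each row is the pose to reach, as a shift and turn from the pose commanded when the call began, along the tool's axes at that moment, turning the shorter way round; what a row does not reach only later rows make up. A row lasts 1/12 s, in which the tool goes at most 41.7 mm and 7.16 degrees, less where a joint would pass 70% of its speed; a pose out of reach is approached as far as the arm can. A call with a number of a shift or a turn outside -1 to 1 is refused whole. A call with a gripper value outside its range is refused whole. The fingers move at their own pace and stop on an object; the grip force is fixed at half the most. Time passes only in rows, so rows that repeat a pose let the fingers close. It gives the time, the measured TCP pose, the force and the opening at its end, in the units of the state.
- r.sense(): the state, without advancing time (a new reading comes with each control period).
- viewer.capture(name): name is "scene" or "top"; returns a dict with "image" (400x640x3 uint8, red, green, blue), "fx", "fy", "cx", "cy" (pixels), "dist" ([k1, k2, p1, p2, k3] as OpenCV has them; the pictures are not rectified), "R" (3x3) and "t" (3): a world point X has camera coordinates R X + t. Camera axes: x right, y down, z forward; pixel columns grow to the right and rows downward; lengths in m; the calibration is good to about 2 mm. A picture is of the moment at which its call begins. There is no depth.
- job.finish_job(): hands the job in, once; it reports no verdict.
Trained networks look in a picture, given as the dict that the camera call returned (one of the last four; its "shot" number tells which), for a name from the list of things; names that differ only in an ending like _2 or _b are one class to them, and where a whole thing is asked for, a point or a joint stands for the part that bears it (a point fixed in the world has none). Each returns a list of dicts, best first, with "score" (0 to 1); they miss things now and then, are a little off and sometimes report something else, mostly with a low value. They report only what shows in the picture. A call takes as long as a camera call. They do not tell look-alikes from the thing itself.
- spotter.find_in(name, picture): "uv" ([column, row] in pixels, amid what is visible of it).
- spotter.silhouettes(name, picture): "region" (400x640 bool, what is visible of it) and "uv" ([column, row] in pixels, amid what is visible of it).
The state is a dict: "time_s": time; "joints": joint angles; "joint_velocities": joint speeds; "effort": joint torques, N m; "tcp_pos": TCP position; "ee_rot": TCP orientation; "wrist_force": force on the tool from outside, world axes, zero at the start; "moment": the same for the moment, N m; "gripper_width": opening from 0.0 (shut) to 1.0 (fully open).
Only numpy, scipy, OpenCV 4.12 (cv2) and the standard library are available. Lean on these libraries where they do the work, as an engineer would, in place of code of your own. Each camera call takes 0.05 s, during which the arm holds its last target. There are 200 camera calls.

## Working session

There is one attempt and no reset: what is moved stays moved. The work goes in short steps, Python scripts to look and compute and a tool call to move; the robot and the scene stay as the last step left them, time stands still between calls to the robot, and variables do not carry over. Pictures are saved under pics/ and viewed, about 8 in all and at most 12, crops included, and the job is handed in when it is done.

Besides the shell and the picture viewer there is one more tool, called after ">>>" by a JSON object that holds its "name" and its "arguments", one argument or row to a line. play_rows: Moves the arm, as the interface text tells. Its arguments: {"type":"object","properties":{"commands":{"type":"array"}},"required":["commands"]}

```bash
mkdir -p pics; ls; cat > h.py <<'E'
import numpy as np, cv2
from station import r, viewer, job, spotter
def K(p): return np.array([[p['fx'],0,p['cx']],[0,p['fy'],p['cy']],[0,0,1.]])
def ray(p,uv):
    n=cv2.undistortPoints(np.array([[uv]],float),K(p),np.array(p['dist'],float))[0,0]
    R=np.array(p['R']);t=np.array(p['t'])
    return -R.T@t, R.T@np.array([n[0],n[1],1.])
def onz(p,uv,z):
    c,d=ray(p,uv); return c+d*(z-c[2])/d[2]
def proj(p,X):
    return cv2.projectPoints(np.array(X,float).reshape(-1,3),cv2.Rodrigues(np.array(p['R'],float))[0],np.array(p['t'],float),K(p),np.array(p['dist'],float))[0][:,0]
def tri(ps,uvs):
    A=np.zeros((3,3));b=np.zeros(3)
    for p,uv in zip(ps,uvs):
        c,d=ray(p,uv);d=d/np.linalg.norm(d);M=np.eye(3)-np.outer(d,d);A+=M;b+=M@c
    return np.linalg.solve(A,b)
def save(p,n,box=None,s=1):
    im=p['image'][:,:,::-1]
    if box: im=im[box[1]:box[3],box[0]:box[2]]
    cv2.imwrite(f'pics/{n}.png',cv2.resize(im,None,fx=s,fy=s,interpolation=cv2.INTER_CUBIC))
E
python3 - <<'E'
from h import *
np.set_printoptions(precision=4,suppress=True)
s=r.sense();print(s['tcp_pos'],s['ee_rot'],s['time_s'])
for n in('scene','top'):
    p=viewer.capture(n);save(p,n+'1')
    print(n,'cam',-np.array(p['R']).T@np.array(p['t']))
    for k in('blue_cart_grip','blue_cart_near','blue_cart_far','tray_in'):
        print(k,[(np.round(d['uv'],1),round(d['score'],2)) for d in spotter.find_in(k,p)])
E
```

```text
pics
[0.1933 0.5937 0.2103] [[-0.0006 -0.3098 -0.9508]
 [-0.0021 -0.9508  0.3098]
 [-1.      0.0022 -0.0001]] 0.0
scene cam [ 1.4561 -0.2845  0.792 ]
blue_cart_grip [(array([378.7, 228.7]), 0.87), (array([354.7, 268. ]), 0.87)]
blue_cart_near [(array([352.2, 267.3]), 0.67)]
blue_cart_far []
tray_in [(array([227.2, 254.1]), 0.72), (array([216.4, 197.2]), 0.66)]
top cam [ 0.253  -0.0637  0.9434]
blue_cart_grip [(array([313.8,  98.3]), 0.89), (array([269.6, 133.4]), 0.65)]
blue_cart_near [(array([268.8, 143. ]), 0.59)]
blue_cart_far [(array([304.5, 100.4]), 0.64), (array([271.3, 133.8]), 0.5)]
tray_in [(array([431.1, 174. ]), 0.96), (array([437.6, 305.3]), 0.81)]
```

View pics/scene1.png

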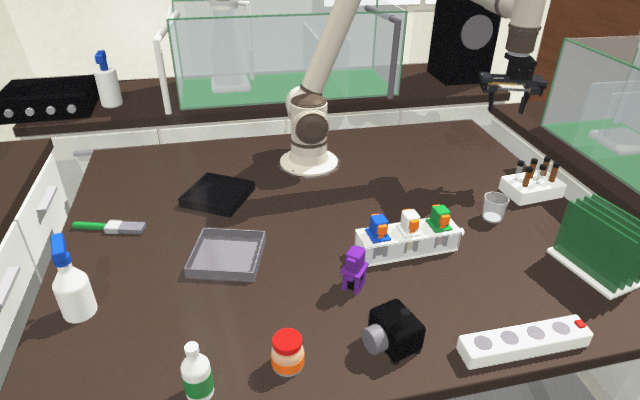

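View pics/top1.png

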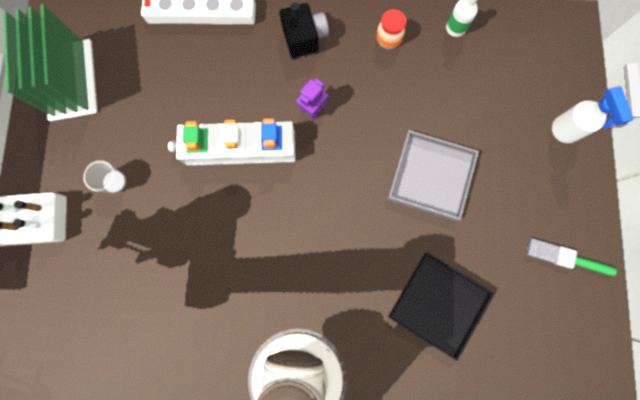

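Blue cartridge candidates are blue (scene 378,228; top 269,133) and purple (scene 354,268; top 313,98). The blue one in the white dock is meant. Tray candidates are grey (top 431,174) and black (top 438,305). The grey one is meant. Next I'll measure and confirm with a crop.

```bash
python3 - <<'E'
from h import *
np.set_printoptions(precision=4,suppress=True)
s=viewer.capture('scene');t=viewer.capture('top')
def blobs(p,lo,hi,box,mn=8):
    h=cv2.cvtColor(p['image'],cv2.COLOR_RGB2HSV);m=cv2.inRange(h,lo,hi);M=np.zeros_like(m);x0,y0,x1,y1=box;M[y0:y1,x0:x1]=m[y0:y1,x0:x1]
    n,l,st,c=cv2.connectedComponentsWithStats(M);return [(c[i].round(1),st[i].tolist()) for i in range(1,n) if st[i,4]>=mn]
for nm,lo,hi in(('blue',(105,120,80),(125,255,255)),('green',(50,120,60),(80,255,255)),('orange',(5,150,120),(20,255,255))):
    print(nm,'top');[print(c,st,onz(t,c,.117 if nm!='orange' else .105)) for c,st in blobs(t,lo,hi,(165,110,305,170))]
    print(nm,'scene');[print(c,st) for c,st in blobs(s,lo,hi,(350,200,470,265))]
# grey tray
for d in spotter.silhouettes('tray_in',t)[:2]:
    rg=d['region'].astype(np.uint8);c=cv2.findContours(rg,0,1)[0];c=max(c,key=cv2.contourArea)
    b=cv2.boxPoints(cv2.minAreaRect(c));print('tray',d['uv'],b.round(1).tolist())
    P=np.array([onz(t,u,.034) for u in b]);print(P,P.mean(0),np.linalg.norm(np.diff(P,axis=0),axis=1))
a=cv2.resize(t['image'][110:175,165:305],None,fx=5,fy=5,interpolation=2);b=cv2.resize(s['image'][205:265,345:485],None,fx=5,fy=5,interpolation=2)[:270]
cv2.imwrite('pics/crop.png',np.vstack([a,b])[:,:,::-1])
E
```

```text
blue top
[272.  134.6] [262, 123, 20, 27, 380] [0.5282 0.0612 0.117 ]
blue scene
[376.7 227.7] [365, 214, 26, 29, 365]
green top
[196.1 136.6] [184, 127, 23, 25, 407] [0.5207 0.225  0.117 ]
green scene
[437.9 217.8] [426, 205, 26, 27, 348]
orange top
[229.7 120.3] [224, 119, 12, 4, 18] [0.5632 0.1577 0.105 ]
[268.1 118.8] [263, 118, 12, 3, 24] [0.5682 0.0732 0.105 ]
[191.1 122.1] [185, 121, 13, 4, 31] [0.5576 0.2429 0.105 ]
[193.3 147.2] [187, 143, 12, 7, 46] [0.5005 0.2335 0.105 ]
[232.  145.9] [227, 143, 9, 5, 23] [0.505 0.149 0.105]
[270.8 144.8] [266, 142, 9, 5, 25] [0.5091 0.0645 0.105 ]
orange scene
[444.  220.6] [439, 214, 12, 14, 105]
[413.6 225.6] [410, 220, 9, 13, 85]
[381.7 230.6] [378, 225, 9, 13, 90]
tray [439.7, 304.6] [[385.1000061035156, 318.1000061035156], [425.70001220703125, 250.39999389648438], [497.1000061035156, 293.20001220703125], [456.5, 360.8999938964844]]
[[ 0.1433 -0.1926  0.034 ]
 [ 0.2923 -0.2835  0.034 ]
 [ 0.2022 -0.4388  0.034 ]
 [ 0.0579 -0.3456  0.034 ]] [ 0.1739 -0.3151  0.034 ] [0.1746 0.1795 0.1718]
tray [432.0, 177.5] [[386.5, 199.3000030517578], [407.6000061035156, 129.10000610351562], [480.29998779296875, 150.89999389648438], [459.20001220703125, 221.1999969482422]]
[[ 0.4065 -0.196   0.034 ]
 [ 0.5757 -0.2461  0.034 ]
 [ 0.526  -0.415   0.034 ]
 [ 0.36   -0.3605  0.034 ]] [ 0.467  -0.3044  0.034 ] [0.1764 0.1761 0.1747]
```

View pics/crop.png

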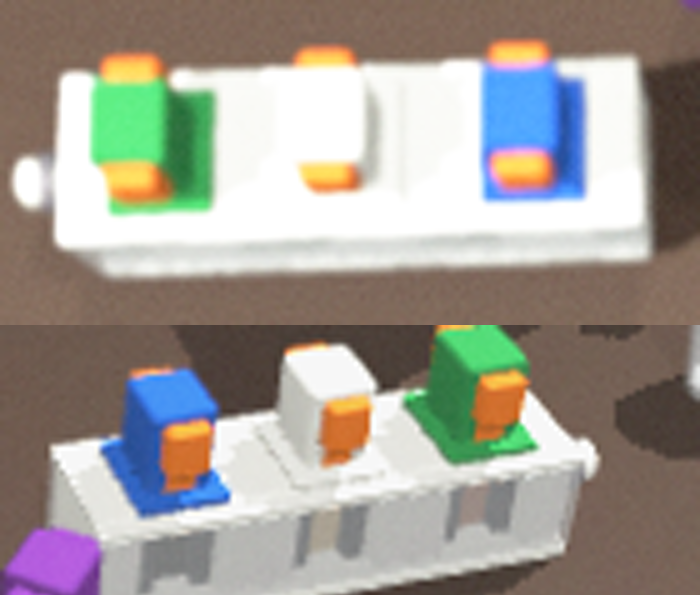

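The crop confirms it: the blue cap with its two orange buttons sits in the dock's right-hand bay in the top view. I'll refine its pose by fitting a box-model silhouette in both pictures.

```bash
cat > fit.py <<'E'
from h import *
from scipy.optimize import minimize
def boxpts(cx,cy,yaw,w,d,z0,z1):
    c,s=np.cos(yaw),np.sin(yaw)
    return [[cx+c*a*w/2-s*b*d/2,cy+s*a*w/2+c*b*d/2,z] for a in(-1,1) for b in(-1,1) for z in(z0,z1)]
def render(p,boxes,S=4):
    m=np.zeros((400*S,640*S),np.uint8)
    for b in boxes:
        u=((proj(p,b)+.5)*S-.5)
        cv2.fillConvexPoly(m,cv2.convexHull(np.round(u*16).astype(np.int32)),255,shift=4)
    return cv2.resize(m,(640,400),interpolation=cv2.INTER_AREA)/255.
def cart(x,y,yaw): return [boxpts(x,y,yaw,.040,.036,.071,.117),boxpts(x,y,yaw,.060,.024,.086,.112),boxpts(x,y,yaw,.060,.050,.065,.071)]
def tray(x,y,yaw): return [boxpts(x,y,yaw,.17,.17,0,.034)]
def fit(ps,ms,model,x0,d=(.01,.01,.08)):
    f=lambda q:sum(np.abs(render(p,model(*q))-m).sum() for p,m in zip(ps,ms))
    x0=np.array(x0);o=minimize(f,x0,method='Nelder-Mead',options=dict(initial_simplex=np.vstack([x0]+[x0+np.eye(3)[i]*d[i] for i in range(3)]),xatol=1e-4,fatol=.1,maxiter=200))
    return o.x,o.fun,[m.sum() for m in ms]
E
python3 - <<'E'
from fit import *
np.set_printoptions(precision=4,suppress=True)
s=viewer.capture('scene');t=viewer.capture('top')
ms=[]
for p,(x0,y0,x1,y1) in((s,(353,205,402,252)),(t,(250,112,290,156))):
    h=cv2.cvtColor(p['image'],cv2.COLOR_RGB2HSV)
    k=((h[...,1]>95)&(h[...,2]>75)&(((h[...,0]>100)&(h[...,0]<132))|((h[...,0]<20)&(h[...,2]>170)))).astype(np.uint8)
    m=np.zeros((400,640),np.uint8);m[y0:y1,x0:x1]=k[y0:y1,x0:x1];ms.append(cv2.morphologyEx(m,cv2.MORPH_CLOSE,np.ones((5,5))))
for P,M,n in(([s,t],ms,'both'),([t],ms[1:],'top'),([s],ms[:1],'scene')): print(n,fit(P,M,cart,(.536,.066,.057)))
def grey(p,u):
    return min(spotter.silhouettes('tray_in',p),key=lambda d:np.hypot(*(np.array(d['uv'])-u)))['region'].astype(np.uint8)
tm=[grey(s,(227,254)),grey(t,(431,174))]
for P,M,n in(([s,t],tm,'both'),([t],tm[1:],'top'),([s],tm[:1],'scene')): print('tray',n,fit(P,M,tray,(.467,-.304,-.29)))
pu=[min(spotter.find_in('blue_cart_grip',p),key=lambda d:np.hypot(*(np.array(d['uv'])-u)))['uv'] for p,u in((s,(354,268)),(t,(313,98)))]
print('purple',tri([s,t],pu))
E
```

```text
both (array([0.5381, 0.0717, 0.0734]), np.float64(181.50980392156862), [np.uint64(525), np.uint64(601)])
top (array([0.5393, 0.0703, 0.0908]), np.float64(93.49803921568626), [np.uint64(601)])
scene (array([ 0.5362,  0.0731, -0.0522]), np.float64(59.509803921568626), [np.uint64(525)])
tray both (array([ 0.4704, -0.3063, -0.283 ]), np.float64(6120.384313725491), [np.uint64(2243), np.uint64(5613)])
tray top (array([ 0.4704, -0.3063, -0.2834]), np.float64(106.94509803921568), [np.uint64(5613)])
tray scene (array([ 0.1755, -0.3139,  1.0657]), np.float64(181.64313725490194), [np.uint64(2243)])
purple [ 0.6409 -0.0189  0.0478]
```

>>> {"name": "play_rows", "arguments": {
  "commands": [
    {"fingers":-1,"tx":0,"ty":0.029,"tz":-0.036,"ax":0.021,"ay":0,"az":0},
    {"fingers":-1,"tx":0,"ty":0.058,"tz":-0.072,"ax":0.042,"ay":0,"az":0},
    {"fingers":-1,"tx":0,"ty":0.087,"tz":-0.109,"ax":0.063,"ay":0,"az":0},
    {"fingers":-1,"tx":0,"ty":0.115,"tz":-0.145,"ax":0.085,"ay":0,"az":0},
    {"fingers":-1,"tx":0,"ty":0.144,"tz":-0.181,"ax":0.106,"ay":0,"az":0}
  ]
}}

```text
time_s: 1.37
tcp_pos: [0.2898, 0.4482, 0.2116]
ee_rot: [[0.0, -0.606, -0.796], [0.0, -0.796, 0.606], [-1.0, -0.0, -0.0]]
wrist_force: [0.7, 0.4, -0.1]
gripper_width: 0.999
```

```bash
cat > go.py <<'E'
import sys;from h import *
x,y,z,ya=map(float,sys.argv[1:5]);s=r.sense();R=np.array(s['ee_rot'])
d=R.T@(np.array([x,y,z])-s['tcp_pos']);a=np.radians(ya)
T=np.array([[0,np.cos(a),np.sin(a)],[0,np.sin(a),-np.cos(a)],[-1,0,0]]);T[:,2]=np.cross(T[:,0],T[:,1])
rv=cv2.Rodrigues(R.T@T)[0].ravel()
print('dist',np.linalg.norm(d).round(4),'t',(d/.75).round(4),'a',(rv/np.pi).round(4),'tcp',np.round(s['tcp_pos'],4),'F',np.round(s['wrist_force'],1),'w',s['gripper_width'],s['time_s'])
E
python3 go.py .538 .0715 .2 -176.7
```

```text
dist 0.4513 t [ 0.0154  0.1992 -0.5676] a [2.746e-01 0.000e+00 1.000e-04] tcp [0.2898 0.4482 0.2116] F [ 0.7  0.4 -0.1] w 0.9992030923961617 1.3667
```

>>> {"name": "play_rows", "arguments": {
  "commands": [
    {"fingers":-1,"tx":0,"ty":0.018,"tz":-0.05,"ax":0.024,"ay":0,"az":0},
    {"fingers":-1,"tx":0,"ty":0.035,"tz":-0.1,"ax":0.048,"ay":0,"az":0},
    {"fingers":-1,"tx":0,"ty":0.053,"tz":-0.15,"ax":0.072,"ay":0,"az":0},
    {"fingers":-1,"tx":0,"ty":0.07,"tz":-0.2,"ax":0.096,"ay":0,"az":0},
    {"fingers":-1,"tx":0,"ty":0.088,"tz":-0.25,"ax":0.12,"ay":0,"az":0}
  ]
}}

```text
time_s: 1.78
tcp_pos: [0.3996, 0.2821, 0.2119]
ee_rot: [[0.001, -0.856, -0.517], [0.001, -0.517, 0.856], [-1.0, -0.001, 0.0]]
wrist_force: [0.6, -0.6, 0.7]
gripper_width: 0.996
```

```bash
python3 go.py .538 .0715 .2 -176.7
```

```text
dist 0.2523 t [ 0.0158 -0.013  -0.3358] a [1.545e-01 1.000e-04 3.000e-04] tcp [0.3996 0.2821 0.2119] F [ 0.6 -0.6  0.7] w 0.9958438450842789 1.7833
```

>>> {"name": "play_rows", "arguments": {
  "commands": [
    {"fingers":-1,"tx":0,"ty":-0.002,"tz":-0.053,"ax":0.025,"ay":0,"az":0},
    {"fingers":-1,"tx":0,"ty":-0.004,"tz":-0.105,"ax":0.05,"ay":0,"az":0},
    {"fingers":-1,"tx":0,"ty":-0.006,"tz":-0.158,"ax":0.075,"ay":0,"az":0},
    {"fingers":-1,"tx":0,"ty":-0.008,"tz":-0.21,"ax":0.1,"ay":0,"az":0},
    {"fingers":-1,"tx":0,"ty":-0.01,"tz":-0.26,"ax":0.125,"ay":0,"az":0}
  ]
}}

```text
time_s: 2.2
tcp_pos: [0.5073, 0.1191, 0.2119]
ee_rot: [[0.001, -0.989, -0.149], [0.0, -0.149, 0.989], [-1.0, -0.001, 0.0]]
wrist_force: [0.2, 0.6, -0.1]
gripper_width: 1.0
```

```bash
python3 go.py .538 .0715 .2 -176.7
```

```text
dist 0.0579 t [ 0.0158 -0.031  -0.0689] a [0.0292 0.0001 0.0003] tcp [0.5073 0.1191 0.2119] F [ 0.2  0.6 -0.1] w 1.000114780522904 2.2
```

>>> {"name": "play_rows", "arguments": {
  "commands": [
    {"fingers":-1,"tx":0.005,"ty":-0.012,"tz":-0.025,"ax":0.012,"ay":0,"az":0},
    {"fingers":-1,"tx":0.01,"ty":-0.024,"tz":-0.05,"ax":0.024,"ay":0,"az":0},
    {"fingers":-1,"tx":0.016,"ty":-0.031,"tz":-0.069,"ax":0.029,"ay":0,"az":0},
    {"fingers":-1,"tx":0.016,"ty":-0.031,"tz":-0.069,"ax":0.029,"ay":0,"az":0}
  ]
}}

```text
time_s: 2.53
tcp_pos: [0.5379, 0.0712, 0.1984]
ee_rot: [[-0.002, -0.998, -0.058], [-0.001, -0.058, 0.998], [-1.0, 0.002, -0.001]]
wrist_force: [0.0, 1.2, -0.1]
gripper_width: 1.002
```

```bash
python3 go.py .538 .0715 .099 -176.7; python3 - <<'E'
from h import *
s=viewer.capture('scene');t=viewer.capture('top')
a=cv2.resize(t['image'][70:190,200:340],None,fx=4,fy=4,interpolation=2);b=cv2.resize(s['image'][130:260,300:440],None,fx=4,fy=4,interpolation=2)[:480]
cv2.imwrite('pics/hover.png',np.hstack([a,b[:480,:240+0] if 0 else cv2.resize(b,(240*2,480))])[:,:800,::-1][:, :])
E
```

```text
dist 0.0994 t [ 0.1325 -0.0005  0.0005] a [ 0.0002 -0.0002 -0.0006] tcp [0.5379 0.0712 0.1984] F [ 0.   1.2 -0.1] w 1.0020841457503094 2.5333
```

View pics/hover.png

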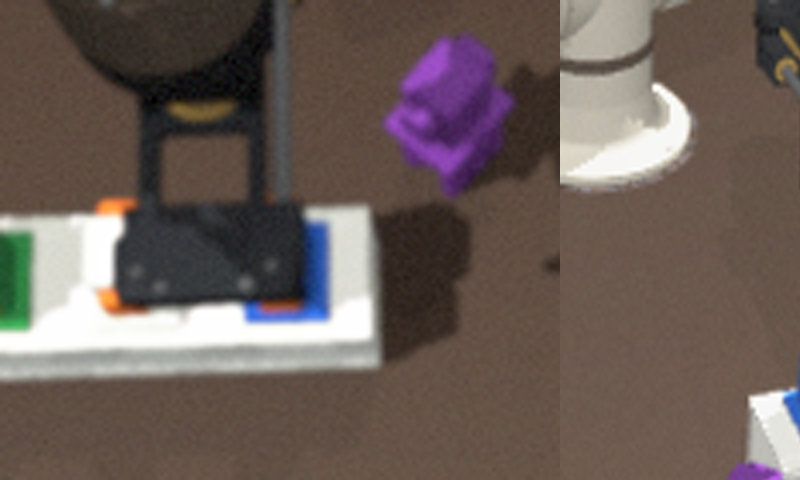

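The view from above shows the gripper over the blue cartridge, and the purple one well clear. I'll descend partway, until the fingertips are just above the cap, and check in the scene view.

>>> {"name": "play_rows", "arguments": {
  "commands": [
    {"fingers":-1,"tx":0.03,"ty":0,"tz":0,"ax":0,"ay":0,"az":0},
    {"fingers":-1,"tx":0.06,"ty":0,"tz":0,"ax":0,"ay":0,"az":0},
    {"fingers":-1,"tx":0.075,"ty":0,"tz":0,"ax":0,"ay":0,"az":0},
    {"fingers":-1,"tx":0.075,"ty":0,"tz":0,"ax":0,"ay":0,"az":0}
  ]
}}

```text
time_s: 2.97
tcp_pos: [0.5352, 0.0738, 0.1408]
ee_rot: [[-0.005, -0.998, -0.063], [-0.001, -0.063, 0.998], [-1.0, 0.005, -0.001]]
wrist_force: [-0.5, 0.0, 0.1]
gripper_width: 1.003
```

```bash
python3 go.py .538 .0715 .099 -176.7; python3 - <<'E'
from h import *
s=viewer.capture('scene');save(s,'low',(330,160,470,265),5)
R=np.array(r.sense()['ee_rot']);c=np.array(r.sense()['tcp_pos'])
X=[c+R@np.array([.019,sg*.0435,w]) for sg in(1,-1) for w in(-.0095,.0095)]
print(((proj(s,X)-[330,160])*5).round())
E
```

```text
dist 0.042 t [ 0.0558 -0.0039 -0.0032] a [ 0.0018 -0.0004 -0.0017] tcp [0.5352 0.0738 0.1408] F [-0.5  0.   0.1] w 1.0029929109911764 2.9667
[[198. 234.]
 [233. 229.]
 [263. 331.]
 [300. 325.]]
```

View pics/low.png

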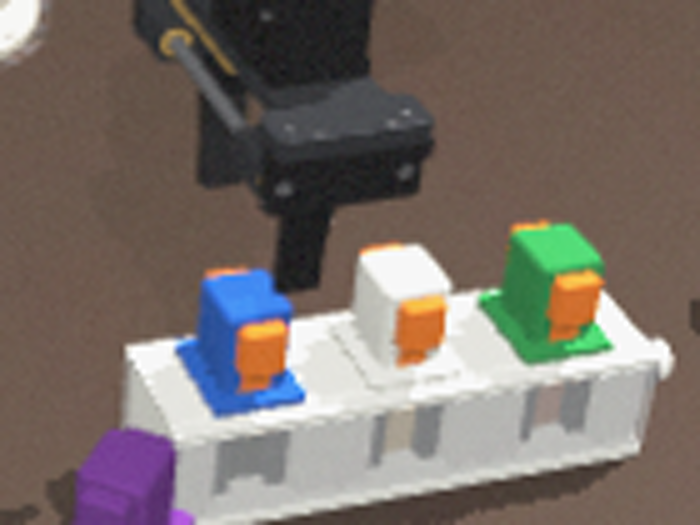

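The fingertips look about 9 px higher in the picture than the measured pose predicts (crop ~(297,287) against ~(281,328)). The TCP has also drifted 2-3 mm sideways. I'll hold still and check again.

>>> {"name": "play_rows", "arguments": {
  "commands": [
    {"fingers":-1,"tx":0,"ty":0,"tz":0,"ax":0,"ay":0,"az":0},
    {"fingers":-1,"tx":0,"ty":0,"tz":0,"ax":0,"ay":0,"az":0}
  ]
}}

```text
time_s: 3.18
tcp_pos: [0.5382, 0.0742, 0.1447]
ee_rot: [[0.003, -0.998, -0.063], [0.001, -0.063, 0.998], [-1.0, -0.003, 0.001]]
wrist_force: [0.0, -0.8, -0.4]
gripper_width: 1.003
```

```bash
python3 go.py .538 .0715 .099 -176.7; python3 - <<'E'
from h import *
s=viewer.capture('scene');q=r.sense();print(q['tcp_pos'],q['joints'],q['joint_velocities'])
R=np.array(q['ee_rot']);c=np.array(q['tcp_pos'])
def F(c,tip): return [c+R@np.array([tip,sg*.0435,w]) for sg in(1,-1) for w in(-.0095,.0095)]
for tip in(.019,0): print(tip,proj(s,F(c,tip)).round(1).tolist())
g=cv2.cvtColor(s['image'],cv2.COLOR_RGB2GRAY)
print(g[205:236:1,380:398:2])
t=viewer.capture('top');print(proj(t,F(c,.019)).round(1).tolist())
im=[cv2.resize(a,(400,400),interpolation=2) for a in(s['image'][165:245,350:430],t['image'][90:170,230:310])]
cv2.imwrite('pics/low2.png',np.hstack(im)[:,:,::-1])
E
```

```text
dist 0.0458 t [ 0.0609  0.0007 -0.0037] a [0.0018 0.0002 0.0009] tcp [0.5382 0.0742 0.1447] F [ 0.  -0.8 -0.4] w 1.0031234653401617 3.1833
[0.53814921 0.0740957  0.14467528] [ 2.49572380e+01  1.74594903e+01 -1.67729887e+01  1.98454708e-02
 -5.56023497e+01 -2.13559063e+01] [-0.32678224  0.04616469 -0.31297209 -0.22718822  0.03360676  0.13003622]
0.019 [[369.9, 206.5], [376.9, 205.5], [383.0, 225.9], [390.3, 224.7]]
0 [[370.4, 200.2], [377.4, 199.1], [383.6, 219.4], [391.1, 218.2]]
[[ 89  89  94  62  25  35  29  30  71]
 [ 90  93  95  61  29  30  26  32  85]
 [ 90  90  90  55  28  33  31  30  87]
 [ 88  92  91  52  26  34  32  34  86]
 [ 91  94  95  45  38  29  24  29  91]
 [ 90  92  95  41  27  33  35  35  90]
 [ 88  94  96  34  36  35  34  22  96]
 [ 91  95  95  39  35  32  30  32  95]
 [ 96 101  96  36  36  35  29  31  97]
 [129 126 102  37  33  31  36  49  97]
 [128 126 106  37  34  38  36  48  95]
 [126 130 121  37  28  34  43  56  98]
 [128 131 130  53  56  68  77  97  97]
 [131 129 127 103  95  97  96  97  98]
 [134 127 129 119  96  97  97  96  98]
 [136 133 129 128  98  94 101  99  98]
 [135 131 131 129 106  94  99 100  97]
 [134 121 111  99  96  92 105 126 160]
 [116  99 106  96 114 159 191 234 247]
 [124 128 167 155 218 247 247 247 247]
 [191 193 196 197 247 247 247 247 214]
 [193 193 192 176 247 247 247 245 218]
 [180 171 150 136 247 247 247 247 211]
 [137 132 135 134 247 247 242 227 228]
 [134 131 133 133 247 245 227 229 228]
 [132 134 130 130 247 247 226 228 227]
 [133 134 133 132 247 247 228 228 228]
 [132 132 131 131 247 242 227 227 228]
 [131 132 129 131 226 229 228 227 228]
 [133 133 129  94 212 231 229 228 228]
 [114 114 100  83 139 242 228 228 227]]
[[270.4, 148.2], [261.4, 148.6], [269.7, 109.2], [260.9, 109.5]]
```

View pics/low2.png

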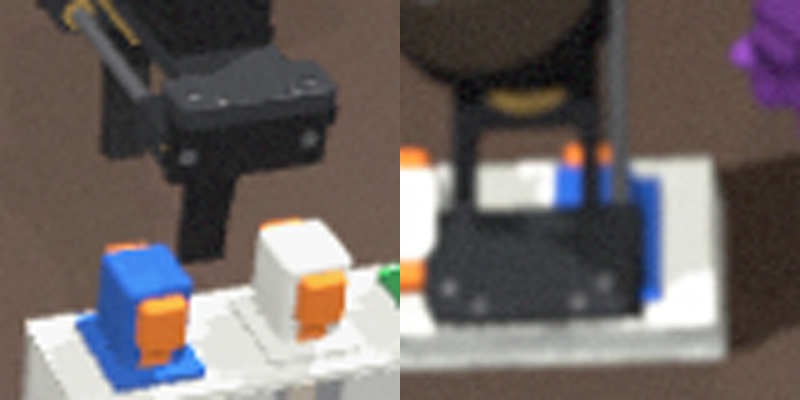

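```bash
python3 - <<'E'
from h import *
np.set_printoptions(precision=3,suppress=True)
s=viewer.capture('scene');t=viewer.capture('top');q=r.sense();c=np.array(q['tcp_pos']);print(c)
for a,b in(((389,184),(271,146.6)),((412,181),(240,147.6)),((389,184),(266,150)),((412,181),(245.6,151))):
    X=tri([s,t],[a,b]);print(X,np.linalg.norm(proj(s,X)-a),np.linalg.norm(proj(t,X)-b))
for X in([.0,0,0],[0,0,.05],[0,0,.1]): print('axis',X,proj(s,c+X),proj(t,c+X))
# base check: robot base ring centre at origin
print('base origin',proj(s,[0,0,0]),proj(t,[0,0,0]), proj(t,[0,0,.03]))
E
```

```text
[0.538 0.074 0.144]
[0.491 0.08  0.182] 11.431453750672512 14.376221136784721
[0.489 0.141 0.18 ] 11.345129754238801 14.48932012552698
[0.484 0.086 0.177] 9.856543345752135 12.458548627897686
[0.485 0.137 0.178] 13.841015636897522 17.63192099651093
axis [0.0, 0, 0] [[380.204 209.054]] [[264.453 125.928]]
axis [0, 0, 0.05] [[381.868 191.579]] [[260.53  117.189]]
axis [0, 0, 0.1] [[383.607 173.265]] [[256.086 107.288]]
base origin [[308.068 161.733]] [[296.143 380.357]] [[295.075 384.275]]
```

```bash
python3 - <<'E'
from h import *
s=viewer.capture('scene')
c=np.array([.1933,.5937,.2103]);R=np.array([[-.0006,-.3098,-.9508],[-.0021,-.9508,.3098],[-1,.0022,-.0001]])
for tip in(.019,0,-.05): print(tip,proj(s,[c+R@np.array([tip,g*.0435,w]) for g in(1,-1) for w in(-.0095,.0095)]).round(1).tolist())
im=cv2.imread('pics/scene1.png')[40:140,450:570];cv2.imwrite('pics/st.png',cv2.resize(im,None,fx=5,fy=5,interpolation=2))
E
```

```text
0.019 [[489.0, 120.7], [487.9, 118.3], [516.8, 122.2], [515.3, 119.9]]
0 [[490.2, 115.1], [489.0, 112.8], [518.2, 116.7], [516.7, 114.3]]
-0.05 [[493.4, 100.0], [492.2, 97.8], [521.9, 101.6], [520.3, 99.4]]
```

View pics/st.png

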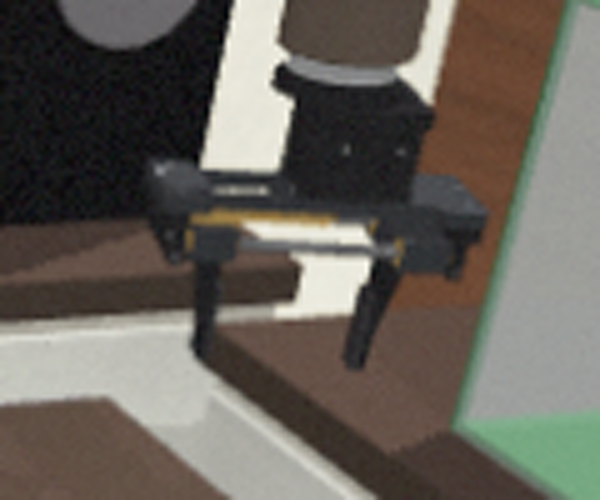

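```bash
python3 - <<'E'
from h import *
s=viewer.capture('scene');t=viewer.capture('top')
q=r.sense();R=np.array(q['ee_rot']);c=np.array(q['tcp_pos'])
for dz in(0,.027):
  for h in(-.051,-.09):
    P=lambda g:[c+[0,0,dz]+R@np.array([h,g,w]) for w in(-.0375,.0375)]
    print(dz,h,'+x end scene',proj(s,P(-.095)).round(1).tolist(),'-x end top',proj(t,P(.095)).round(1).tolist())
E
```

```text
0 -0.051 +x end scene [[382.2, 215.5], [413.3, 210.6]] -x end top [[280.7, 163.5], [241.8, 165.0]]
0 -0.09 +x end scene [[383.6, 200.6], [415.3, 195.9]] -x end top [[278.2, 158.1], [237.3, 159.8]]
0.027 -0.051 +x end scene [[383.2, 205.2], [414.7, 200.5]] -x end top [[279.0, 159.8], [238.8, 161.4]]
0.027 -0.09 +x end scene [[384.7, 189.9], [416.8, 185.3]] -x end top [[276.4, 154.0], [234.0, 155.8]]
```

The finger and body outlines in both views put the gripper at the right x and y. In z it stands about 30 mm higher than the reported TCP, and the start picture shows the same offset. So I'll come down in steps and let the pictures decide the height.

>>> {"name": "play_rows", "arguments": {
  "commands": [
    {"fingers":-1,"tx":0.02,"ty":0,"tz":-0.002,"ax":0.001,"ay":0,"az":0},
    {"fingers":-1,"tx":0.04,"ty":0,"tz":-0.0035,"ax":0.002,"ay":0,"az":0},
    {"fingers":-1,"tx":0.06,"ty":0,"tz":-0.0035,"ax":0.002,"ay":0,"az":0},
    {"fingers":-1,"tx":0.06,"ty":0,"tz":-0.0035,"ax":0.002,"ay":0,"az":0}
  ]
}}

```text
time_s: 3.87
tcp_pos: [0.5354, 0.07, 0.0954]
ee_rot: [[-0.006, -0.998, -0.055], [-0.002, -0.055, 0.998], [-1.0, 0.006, -0.001]]
wrist_force: [-0.1, -0.3, -1.1]
gripper_width: 1.001
```

```bash
python3 go.py .538 .0715 .099 -176.7; python3 - <<'E'
from h import *
s=viewer.capture('scene');t=viewer.capture('top')
q=r.sense();R=np.array(q['ee_rot']);c=np.array(q['tcp_pos'])
for dz in(0,.03): print((proj(s,[c+[0,0,dz]+R@np.array([.019,g,w]) for g in(-.0435,-.0585) for w in(-.0095,.0095)])-[350,175])*5)
im=[cv2.resize(a,(400,400),interpolation=2) for a in(s['image'][175:255,350:430],t['image'][90:170,230:310])]
cv2.imwrite('pics/low3.png',np.hstack(im)[:,:,::-1])
E
```

```text
dist 0.0046 t [-0.0048 -0.0036  0.0018] a [-0.0009 -0.0004 -0.0019] tcp [0.5354 0.07   0.0954] F [-0.1 -0.3 -1.1] w 1.0011480291613544 3.8667
[[148.90698372 332.64919957]
 [185.2364642  326.61074219]
 [160.35669516 351.11479512]
 [197.01619967 344.93934702]]
[[153.86275601 282.88213467]
 [190.68077081 276.95734187]
 [165.5305716  301.08676703]
 [202.68775361 295.02528713]]
```

View pics/low3.png

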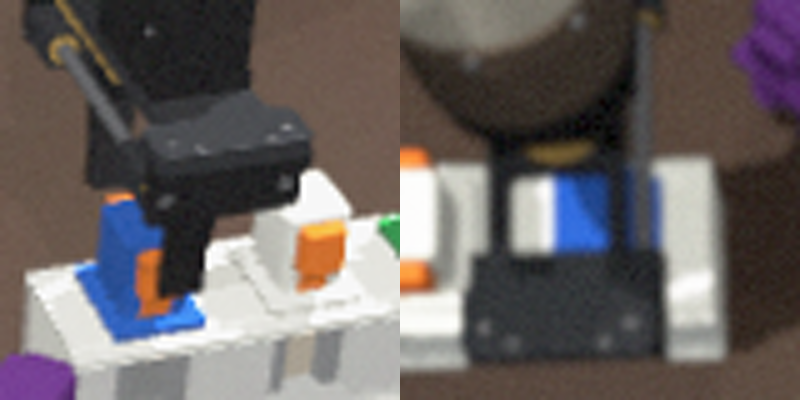

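The +x finger (crop 160–205, bottom at ~295) lines up with the button in y. Its tip is about 7 mm below the button's top, so the ~+29 mm z offset is confirmed by the object itself. I'll go 22 mm lower.

>>> {"name": "play_rows", "arguments": {
  "commands": [
    {"fingers":-1,"tx":0.01,"ty":0,"tz":0,"ax":0,"ay":0,"az":0},
    {"fingers":-1,"tx":0.02,"ty":0,"tz":0,"ax":0,"ay":0,"az":0},
    {"fingers":-1,"tx":0.029,"ty":0,"tz":0,"ax":0,"ay":0,"az":0},
    {"fingers":-1,"tx":0.029,"ty":0,"tz":0,"ax":0,"ay":0,"az":0},
    {"fingers":-1,"tx":0.029,"ty":0,"tz":0,"ax":0,"ay":0,"az":0}
  ]
}}

```text
time_s: 4.38
tcp_pos: [0.5372, 0.0707, 0.076]
ee_rot: [[-0.001, -0.998, -0.056], [-0.001, -0.056, 0.998], [-1.0, 0.001, -0.0]]
wrist_force: [-0.3, 0.1, 0.4]
gripper_width: 0.999
```

```bash
python3 go.py .538 .0715 .074 -176.7; python3 - <<'E'
from h import *
s=viewer.capture('scene');save(s,'low4',(350,185,430,255),6)
E
```

```text
dist 0.0023 t [ 0.0027 -0.0011  0.0011] a [-0.0005 -0.0002 -0.0003] tcp [0.5372 0.0707 0.076 ] F [-0.3  0.1  0.4] w 0.9993843668802695 4.3833
```

View pics/low4.png

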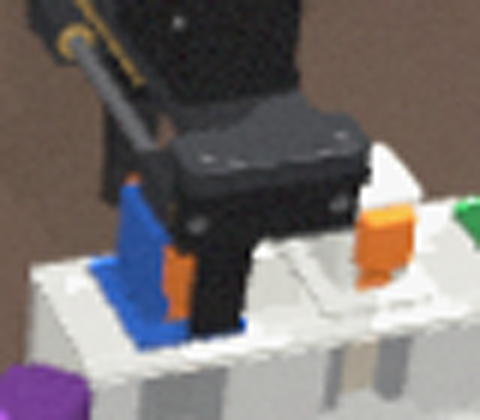

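The tip is now about 8 mm below the button's centre, with y aligned. Now I'll close.

>>> {"name": "play_rows", "arguments": {
  "commands": [
    {"fingers":1,"tx":0,"ty":0,"tz":0,"ax":0,"ay":0,"az":0},
    {"fingers":1,"tx":0,"ty":0,"tz":0,"ax":0,"ay":0,"az":0},
    {"fingers":1,"tx":0,"ty":0,"tz":0,"ax":0,"ay":0,"az":0},
    {"fingers":1,"tx":0,"ty":0,"tz":0,"ax":0,"ay":0,"az":0},
    {"fingers":1,"tx":0,"ty":0,"tz":0,"ax":0,"ay":0,"az":0}
  ]
}}

```text
time_s: 4.85
tcp_pos: [0.5372, 0.0707, 0.0766]
ee_rot: [[-0.001, -0.998, -0.056], [-0.0, -0.056, 0.998], [-1.0, 0.001, -0.0]]
wrist_force: [-3.0, 0.8, 1.5]
gripper_width: 0.708
```

>>> {"name": "play_rows", "arguments": {
  "commands": [
    {"fingers":1,"tx":0,"ty":0,"tz":0,"ax":0,"ay":0,"az":0},
    {"fingers":1,"tx":0,"ty":0,"tz":0,"ax":0,"ay":0,"az":0},
    {"fingers":1,"tx":0,"ty":0,"tz":0,"ax":0,"ay":0,"az":0},
    {"fingers":1,"tx":0,"ty":0,"tz":0,"ax":0,"ay":0,"az":0},
    {"fingers":1,"tx":0,"ty":0,"tz":0,"ax":0,"ay":0,"az":0}
  ]
}}

```text
time_s: 5.27
tcp_pos: [0.5366, 0.0705, 0.0768]
ee_rot: [[-0.002, -0.998, -0.056], [-0.001, -0.056, 0.998], [-1.0, 0.002, -0.001]]
wrist_force: [-4.5, -0.4, 5.7]
gripper_width: 0.481
```

>>> {"name": "play_rows", "arguments": {
  "commands": [
    {"fingers":1,"tx":0,"ty":0,"tz":0,"ax":0,"ay":0,"az":0},
    {"fingers":1,"tx":0,"ty":0,"tz":0,"ax":0,"ay":0,"az":0},
    {"fingers":1,"tx":0,"ty":0,"tz":0,"ax":0,"ay":0,"az":0}
  ]
}}

```text
time_s: 5.52
tcp_pos: [0.5366, 0.0705, 0.0768]
ee_rot: [[-0.002, -0.998, -0.056], [-0.001, -0.056, 0.998], [-1.0, 0.002, -0.001]]
wrist_force: [-3.8, 0.4, 5.0]
gripper_width: 0.484
```

```bash
python3 go.py .538 .0715 .175 -176.7; python3 - <<'E'
from h import *
s=viewer.capture('scene');t=viewer.capture('top')
im=[cv2.resize(a,(400,400),interpolation=2) for a in(s['image'][185:255,350:420],t['image'][90:160,230:300])]
cv2.imwrite('pics/grip.png',np.hstack(im)[:,:,::-1])
E
```

```text
dist 0.0982 t [-0.1309 -0.0017  0.0011] a [-0.0005 -0.0002 -0.0006] tcp [0.5366 0.0705 0.0768] F [-3.8  0.4  5. ] w 0.4837547218951724 5.5167
```

View pics/grip.png

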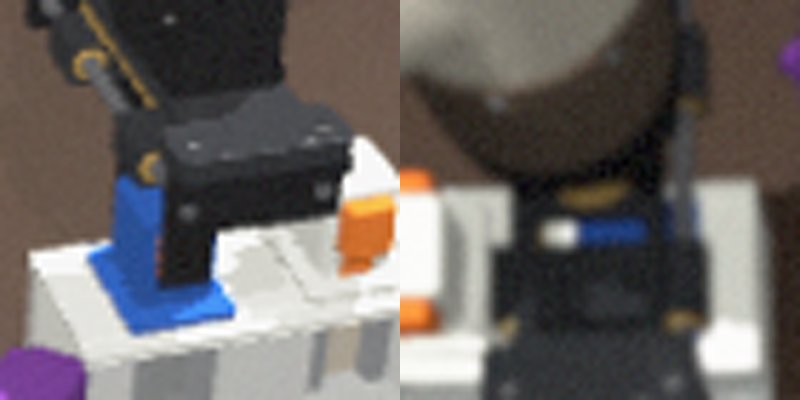

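Both buttons are pinched: the +x finger sits flat on its button at crop (190,250). Now a slow lift, watching the force.

>>> {"name": "play_rows", "arguments": {
  "commands": [
    {"fingers":1,"tx":-0.007,"ty":0,"tz":0,"ax":0,"ay":0,"az":0},
    {"fingers":1,"tx":-0.014,"ty":0,"tz":0,"ax":0,"ay":0,"az":0},
    {"fingers":1,"tx":-0.02,"ty":0,"tz":0,"ax":0,"ay":0,"az":0}
  ]
}}

```text
time_s: 5.87
tcp_pos: [0.5371, 0.0707, 0.0914]
ee_rot: [[-0.001, -0.998, -0.056], [-0.0, -0.056, 0.998], [-1.0, 0.001, -0.0]]
wrist_force: [-1.2, 0.6, -3.7]
gripper_width: 0.483
```

>>> {"name": "play_rows", "arguments": {
  "commands": [
    {"fingers":1,"tx":-0.02,"ty":0,"tz":0,"ax":0,"ay":0,"az":0},
    {"fingers":1,"tx":-0.04,"ty":0,"tz":0,"ax":0,"ay":0,"az":0},
    {"fingers":1,"tx":-0.065,"ty":0,"tz":0,"ax":0,"ay":0,"az":0},
    {"fingers":1,"tx":-0.09,"ty":0,"tz":0,"ax":0,"ay":0,"az":0},
    {"fingers":1,"tx":-0.115,"ty":0,"tz":0,"ax":0,"ay":0,"az":0}
  ]
}}

```text
time_s: 6.28
tcp_pos: [0.5378, 0.0709, 0.1789]
ee_rot: [[0.001, -0.998, -0.056], [0.0, -0.056, 0.998], [-1.0, -0.001, 0.0]]
wrist_force: [0.8, 0.1, -2.1]
gripper_width: 0.481
```

```bash
python3 go.py .470 -.306 .18 -176.7; python3 - <<'E'
from h import *
s=viewer.capture('scene');save(s,'lift',(330,150,450,260),5)
E
```

```text
dist 0.3829 t [-0.0018  0.1184 -0.4967] a [-0.0005  0.0001  0.0003] tcp [0.5378 0.0709 0.1789] F [ 0.8  0.1 -2.1] w 0.4811369531704916 6.2833
```

View pics/lift.png

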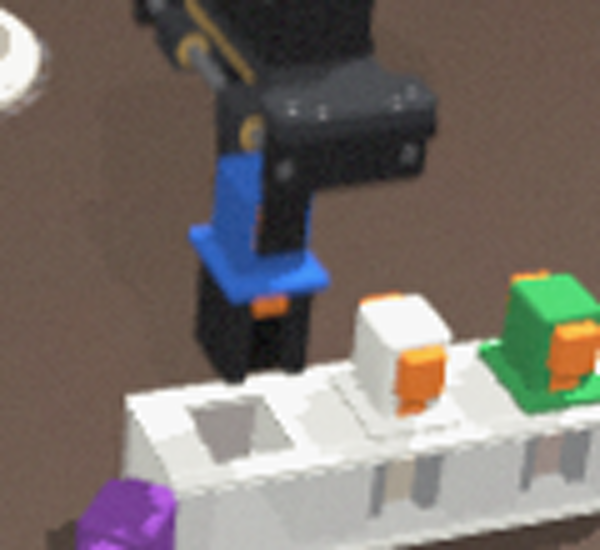

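The cartridge is out of the dock: its base is clear above the empty bay at crop (240,420), and it hangs upright. Next I'll carry it to the tray.

>>> {"name": "play_rows", "arguments": {
  "commands": [
    {"fingers":1,"tx":0,"ty":0.005,"tz":-0.021,"ax":0,"ay":0,"az":0},
    {"fingers":1,"tx":0,"ty":0.014,"tz":-0.06,"ax":0,"ay":0,"az":0},
    {"fingers":1,"tx":0,"ty":0.024,"tz":-0.102,"ax":0,"ay":0,"az":0},
    {"fingers":1,"tx":0,"ty":0.034,"tz":-0.144,"ax":0,"ay":0,"az":0},
    {"fingers":1,"tx":0,"ty":0.044,"tz":-0.186,"ax":0,"ay":0,"az":0}
  ]
}}

```text
time_s: 6.75
tcp_pos: [0.5121, -0.0714, 0.1773]
ee_rot: [[0.001, -0.998, -0.057], [0.0, -0.057, 0.998], [-1.0, -0.001, 0.0]]
wrist_force: [0.5, -0.0, -2.1]
gripper_width: 0.484
```

>>> {"name": "play_rows", "arguments": {
  "commands": [
    {"fingers":1,"tx":0,"ty":0.01,"tz":-0.042,"ax":0,"ay":0,"az":0},
    {"fingers":1,"tx":0,"ty":0.02,"tz":-0.084,"ax":0,"ay":0,"az":0},
    {"fingers":1,"tx":0,"ty":0.03,"tz":-0.126,"ax":0,"ay":0,"az":0},
    {"fingers":1,"tx":0,"ty":0.04,"tz":-0.168,"ax":0,"ay":0,"az":0},
    {"fingers":1,"tx":0,"ty":0.048,"tz":-0.2,"ax":0,"ay":0,"az":0}
  ]
}}

```text
time_s: 7.17
tcp_pos: [0.4842, -0.2242, 0.1773]
ee_rot: [[0.0, -0.999, -0.055], [-0.0, -0.055, 0.999], [-1.0, -0.0, -0.0]]
wrist_force: [0.0, 0.4, -2.9]
gripper_width: 0.484
```

```bash
python3 go.py .470 -.306 .18 -176.7
```

```text
dist 0.0831 t [-0.0036  0.0249 -0.1079] a [-0.0009 -0.0001  0.0001] tcp [ 0.4842 -0.2242  0.1773] F [ 0.   0.4 -2.9] w 0.48396918502159875 7.1667
```

>>> {"name": "play_rows", "arguments": {
  "commands": [
    {"fingers":1,"tx":0,"ty":0.009,"tz":-0.04,"ax":0,"ay":0,"az":0},
    {"fingers":1,"tx":0,"ty":0.018,"tz":-0.078,"ax":0,"ay":0,"az":0},
    {"fingers":1,"tx":0,"ty":0.025,"tz":-0.105,"ax":0,"ay":0,"az":0},
    {"fingers":1,"tx":0,"ty":0.025,"tz":-0.105,"ax":0,"ay":0,"az":0},
    {"fingers":1,"tx":0,"ty":0.025,"tz":-0.105,"ax":0,"ay":0,"az":0}
  ]
}}

```text
time_s: 7.58
tcp_pos: [0.47, -0.3026, 0.1769]
ee_rot: [[-0.0, -0.999, -0.053], [0.0, -0.053, 0.999], [-1.0, 0.0, 0.0]]
wrist_force: [-0.8, -0.1, -2.4]
gripper_width: 0.481
```

```bash
python3 go.py .470 -.306 .085 -176.7
```

```text
dist 0.092 t [ 0.1226  0.0003 -0.0046] a [-0.0013  0.0002 -0.0001] tcp [ 0.47   -0.3026  0.1769] F [-0.8 -0.1 -2.4] w 0.48067277904854283 7.5833
```

>>> {"name": "play_rows", "arguments": {
  "commands": [
    {"fingers":1,"tx":0.03,"ty":0,"tz":-0.002,"ax":0,"ay":0,"az":0},
    {"fingers":1,"tx":0.065,"ty":0,"tz":-0.004,"ax":0,"ay":0,"az":0},
    {"fingers":1,"tx":0.1,"ty":0,"tz":-0.004,"ax":0,"ay":0,"az":0},
    {"fingers":1,"tx":0.122,"ty":0,"tz":-0.004,"ax":0,"ay":0,"az":0},
    {"fingers":1,"tx":0.122,"ty":0,"tz":-0.004,"ax":0,"ay":0,"az":0}
  ]
}}

```text
time_s: 8.0
tcp_pos: [0.468, -0.3025, 0.082]
ee_rot: [[-0.008, -0.998, -0.056], [0.004, -0.056, 0.998], [-1.0, 0.008, 0.004]]
wrist_force: [-0.1, 0.0, -2.1]
gripper_width: 0.483
```

```bash
python3 go.py .470 -.306 .071 -176.7
```

```text
dist 0.0118 t [ 0.0147 -0.0025 -0.0049] a [-0.0004  0.0013 -0.0025] tcp [ 0.468  -0.3025  0.082 ] F [-0.1  0.  -2.1] w 0.4826405571779649 8.0
```

>>> {"name": "play_rows", "arguments": {
  "commands": [
    {"fingers":1,"tx":0,"ty":0,"tz":0,"ax":0,"ay":0,"az":0},
    {"fingers":1,"tx":0.003,"ty":0,"tz":0,"ax":0,"ay":0,"az":0},
    {"fingers":1,"tx":0.006,"ty":0,"tz":0,"ax":0,"ay":0,"az":0},
    {"fingers":1,"tx":0.009,"ty":0,"tz":0,"ax":0,"ay":0,"az":0},
    {"fingers":1,"tx":0.011,"ty":0,"tz":0,"ax":0,"ay":0,"az":0}
  ]
}}

```text
time_s: 8.42
tcp_pos: [0.4711, -0.3048, 0.0786]
ee_rot: [[0.002, -0.998, -0.056], [-0.0, -0.056, 0.998], [-1.0, -0.002, -0.001]]
wrist_force: [-1.0, -0.7, -1.9]
gripper_width: 0.48
```

>>> {"name": "play_rows", "arguments": {
  "commands": [
    {"fingers":1,"tx":0.002,"ty":0,"tz":0,"ax":0,"ay":0,"az":0},
    {"fingers":1,"tx":0.004,"ty":0,"tz":0,"ax":0,"ay":0,"az":0},
    {"fingers":1,"tx":0.006,"ty":0,"tz":0,"ax":0,"ay":0,"az":0},
    {"fingers":1,"tx":0.006,"ty":0,"tz":0,"ax":0,"ay":0,"az":0}
  ]
}}

```text
time_s: 8.75
tcp_pos: [0.4704, -0.3047, 0.0731]
ee_rot: [[-0.001, -0.998, -0.056], [0.0, -0.056, 0.998], [-1.0, 0.001, 0.0]]
wrist_force: [0.5, 0.2, -2.1]
gripper_width: 0.482
```

>>> {"name": "play_rows", "arguments": {
  "commands": [
    {"fingers":1,"tx":0.0015,"ty":0,"tz":0,"ax":0,"ay":0,"az":0},
    {"fingers":1,"tx":0.003,"ty":0,"tz":0,"ax":0,"ay":0,"az":0},
    {"fingers":1,"tx":0.003,"ty":0,"tz":0,"ax":0,"ay":0,"az":0}
  ]
}}

```text
time_s: 9.0
tcp_pos: [0.4705, -0.3047, 0.071]
ee_rot: [[-0.0, -0.998, -0.056], [0.0, -0.056, 0.998], [-1.0, 0.0, 0.0]]
wrist_force: [0.2, 0.5, -1.5]
gripper_width: 0.484
```

>>> {"name": "play_rows", "arguments": {
  "commands": [
    {"fingers":1,"tx":0.001,"ty":0,"tz":0,"ax":0,"ay":0,"az":0},
    {"fingers":1,"tx":0.002,"ty":0,"tz":0,"ax":0,"ay":0,"az":0},
    {"fingers":1,"tx":0.002,"ty":0,"tz":0,"ax":0,"ay":0,"az":0}
  ]
}}

```text
time_s: 9.25
tcp_pos: [0.4708, -0.3049, 0.0708]
ee_rot: [[0.0, -0.998, -0.056], [-0.001, -0.056, 0.998], [-1.0, -0.0, -0.001]]
wrist_force: [-0.8, 1.7, 5.2]
gripper_width: 0.486
```

Contact came at 0.0708, exactly as predicted, with the force going from −2 to +5 N. Now I'll release.

>>> {"name": "play_rows", "arguments": {
  "commands": [
    {"fingers":-1,"tx":0,"ty":0,"tz":0,"ax":0,"ay":0,"az":0},
    {"fingers":-1,"tx":0,"ty":0,"tz":0,"ax":0,"ay":0,"az":0},
    {"fingers":-1,"tx":0,"ty":0,"tz":0,"ax":0,"ay":0,"az":0},
    {"fingers":-1,"tx":0,"ty":0,"tz":0,"ax":0,"ay":0,"az":0},
    {"fingers":-1,"tx":0,"ty":0,"tz":0,"ax":0,"ay":0,"az":0}
  ]
}}

```text
time_s: 9.67
tcp_pos: [0.4709, -0.3048, 0.0695]
ee_rot: [[0.001, -0.998, -0.056], [-0.0, -0.056, 0.998], [-1.0, -0.001, -0.0]]
wrist_force: [-0.0, 0.2, -0.0]
gripper_width: 0.775
```

>>> {"name": "play_rows", "arguments": {
  "commands": [
    {"fingers":-1,"tx":0,"ty":0,"tz":0,"ax":0,"ay":0,"az":0},
    {"fingers":-1,"tx":0,"ty":0,"tz":0,"ax":0,"ay":0,"az":0},
    {"fingers":-1,"tx":0,"ty":0,"tz":0,"ax":0,"ay":0,"az":0},
    {"fingers":-1,"tx":0,"ty":0,"tz":0,"ax":0,"ay":0,"az":0},
    {"fingers":-1,"tx":0,"ty":0,"tz":0,"ax":0,"ay":0,"az":0}
  ]
}}

```text
time_s: 10.08
tcp_pos: [0.4706, -0.3048, 0.0695]
ee_rot: [[-0.0, -0.998, -0.056], [0.0, -0.056, 0.998], [-1.0, 0.0, 0.0]]
wrist_force: [-0.0, -0.2, -0.7]
gripper_width: 0.995
```

Open and unloaded. I'll retreat straight up.

>>> {"name": "play_rows", "arguments": {
  "commands": [
    {"fingers":-1,"tx":-0.015,"ty":0,"tz":0,"ax":0,"ay":0,"az":0},
    {"fingers":-1,"tx":-0.04,"ty":0,"tz":0,"ax":0,"ay":0,"az":0},
    {"fingers":-1,"tx":-0.08,"ty":0,"tz":0,"ax":0,"ay":0,"az":0},
    {"fingers":-1,"tx":-0.12,"ty":0,"tz":0,"ax":0,"ay":0,"az":0},
    {"fingers":-1,"tx":-0.16,"ty":0,"tz":0,"ax":0,"ay":0,"az":0}
  ]
}}

```text
time_s: 10.5
tcp_pos: [0.4703, -0.3047, 0.1908]
ee_rot: [[-0.001, -0.998, -0.056], [0.0, -0.056, 0.998], [-1.0, 0.001, 0.0]]
wrist_force: [1.2, 0.3, -0.2]
gripper_width: 1.002
```

>>> {"name": "play_rows", "arguments": {
  "commands": [
    {"fingers":-1,"tx":-0.03,"ty":0,"tz":0,"ax":0,"ay":0,"az":0},
    {"fingers":-1,"tx":-0.06,"ty":0,"tz":0,"ax":0,"ay":0,"az":0},
    {"fingers":-1,"tx":-0.06,"ty":0,"tz":0,"ax":0,"ay":0,"az":0},
    {"fingers":-1,"tx":-0.06,"ty":0,"tz":0,"ax":0,"ay":0,"az":0}
  ]
}}

```text
time_s: 10.83
tcp_pos: [0.4712, -0.3049, 0.2361]
ee_rot: [[0.003, -0.998, -0.056], [-0.001, -0.056, 0.998], [-1.0, -0.003, -0.001]]
wrist_force: [-0.0, 0.6, -0.5]
gripper_width: 1.002
```

```bash
python3 go.py .470 -.306 .2 -176.7; python3 - <<'E'
from h import *
s=viewer.capture('scene');save(s,'end',(160,120,480,300),2.5)
print([(np.round(d['uv']),round(d['score'],2)) for d in spotter.find_in('blue_cart_grip',s)],proj(s,[[.47,-.306,.093],[.47,-.306,.004]]))
E
```

```text
dist 0.0361 t [ 0.0481  0.0019 -0.0014] a [-0.0006 -0.0003  0.001 ] tcp [ 0.4712 -0.3049  0.2361] F [-0.   0.6 -0.5] w 1.0024727712652906 10.8333
[(array([354., 270.]), 0.85), (array([227., 243.]), 0.58)] [[222.72031051 228.09733809]
 [226.11857301 256.26414747]]
```

View pics/end.png

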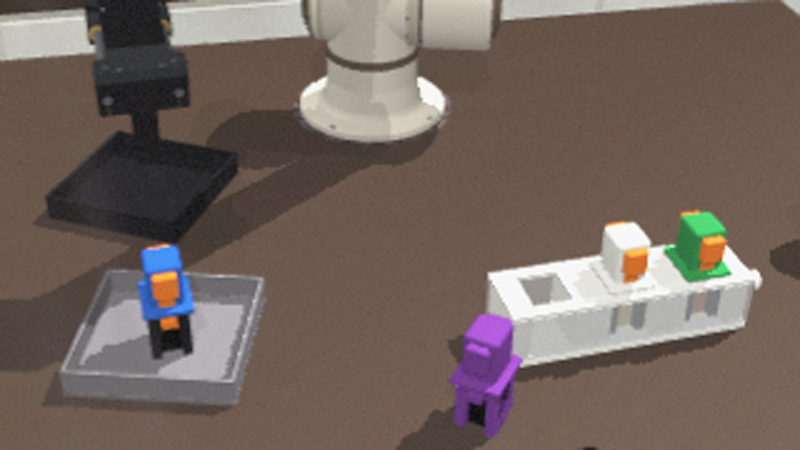

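The blue cartridge stands upright in the middle of the grey tray (crop (165,300)). The gripper is well clear, the other cartridges haven't moved and the purple one is untouched.

```bash
python3 -c "
from h import *
print(job.finish_job())"
```

```text
the job is handed in; nothing more can be done
None
```

The blue-capped cartridge is standing upright near the middle of the grey rinse tray, released, and I handed the job in at about 11 s of the 43 s allowed. I pinched both orange buttons, drew the cartridge straight up out of the dock, set it on the tray floor, opened the gripper and backed off straight up.

**Last checks:**
- The final picture shows the cartridge upright in the tray, its dock bay empty, and the white, green and purple cartridges in place.
- The gripper was clear of everything, with about 0 N at the wrist. The highest force I read during the job was about 7 N.

**What disagreed:**
- **Gripper height:** in the pictures the gripper stood about 30 mm higher than the reported tool height. I set the pinch height from the pictures. The set-down height came from how high the cartridge had sat in the dock, and contact came exactly where that predicted (0.0708 reported).
- **Gripper opening:** with the buttons held in, it read about 42 mm rather than the expected 45 mm.
- **Tray position:** one automatic tray outline in the scene picture gave a wrong fit, so I used the top view only.

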